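# Load the shake tester and key-start it

## Robot

A 6-joint arm with a two-finger parallel gripper is mounted at the origin on the work surface. World frame = base frame: x ahead of the robot, y to its left, z up, the work surface at z = 0. Lengths are in m, angles in degrees, forces in N, time in s.
With the tool pointing down it reaches from about 0.25 to 0.725 m from the base axis. Payload 9.7 kg.
Tool frame: the origin (TCP) lies midway between the tips of the shut fingers; the grasp point (between the pads) lies bot.hold_point_z behind it (bot.hold_point_z is the distance from the TCP to the grasp point, in m); z points along the fingers, y is the line along which they close (so a half turn about z gives the same grasp; the last joint's range is limited). The gripper opens to 85 mm and grips with 20 to 120 N. Pads are 22 mm wide; open, the fingers measure 114 mm over their backs; the gripper's body (76 mm by 85 mm) begins 54 mm behind the grasp point. The pads swing forward as they close: fully open they stand 13 mm farther back than shut.
Start: joints at [-74.714, 4.979, 10.078, 95.1, 0, 90], TCP at [0.145, -0.531, 0.231] pointing down, gripper open.
Joint ranges: [-179.16, 179.16], [-48.56, 103.87], [-65.8, 70.77], [-126.05, 130.52], [-82.76, 87.17], [-180, 180]. Speed limits (degrees/s): [127.2, 127.2, 147.25, 180, 180, 180].

## Interface

Orientations are given as [roll, pitch, yaw] about the fixed x, y, z axes, in that order (R = Rz(yaw) Ry(pitch) Rx(roll)).
In Python, from workcell import bot, camera, camera_model, ticket gives the robot as it stands.
- The arm moves only by the tool send_rows, never from a script. Its argument "targets" is text: rows parted by semicolons, each of 5 numbers parted by spaces: the shift along the tool's x, y, z in mm, then the turn about the tool's z in degrees, then the closure in counts, from 0 (fully open) to 255 (shut). A call has 1 to 20 rows; each row is the pose to reach, as a shift and turn from the pose commanded when the call began, along the tool's axes at that moment; what a row does not reach only later rows make up. A row lasts 1/8 s, in which the tool goes at most 62.5 mm and 10.7 degrees, less where a joint would pass 70% of its speed; a pose out of reach is approached as far as the arm can. A call with a gripper value outside its range is refused whole. The fingers move at their own pace and stop on an object; "newtons" is the grip in N (left out, the last holds). Time passes only in rows, so rows that repeat a pose let the fingers close. It gives the time, the measured TCP pose, the force, the opening and the grip force at its end, in the units of the state.
- bot.get_obs(): the state, without advancing time (a new reading comes with each control period).
- camera(name): name is "scene" or "top" or "wrist"; returns the picture (420x560x3 uint8, blue, green, red); there is no depth.
- camera_model(name): a dict with "K" (3x3 intrinsics, pixels), "pose" (4x4, takes a point from camera to world coordinates); the wrist camera has in their place "T_tool_cam" (4x4, takes a point from camera to tool coordinates, whose origin is the TCP and whose axes are the flange's). Camera axes: x right, y down, z forward; pixel columns grow to the right and rows downward; lengths in m; the calibration is good to about 2 mm. A picture is of the moment at which its call begins: read the wrist's pose just before it. camera_model takes no time and is no camera call.
- ticket.job_done(): hands the job in; it is judged then, once.
The state is a dict: "time": time; "q": joint angles; "qd": joint speeds; "joint_efforts": joint torques, N m; "ee_pos": TCP position; "tcp_rot": TCP orientation; "wrist_force": force on the tool from outside, world axes, zero at the start; "torque": the same for the moment, N m; "opening": finger opening in m; "grasp_force": force on a finger pad.
Only numpy, scipy, OpenCV 4.12 (cv2) and the standard library are available. Lean on these libraries where they do the work, as an engineer would, in place of code of your own. Each camera call takes 0.05 s, during which the arm holds its last target. There are 200 camera calls.

## Task

Pack the open box on the shake tester for a run: the heavy transformer first, set down gently and flat on the box floor on its mounting plate, then the light plastic enclosure lying flat and centred on top of the transformer, lid up. Only then turn the key on the console clockwise from off, through run, all the way to start; hold it there for about a second, and let go so that it springs back to run and stays in run. Leave the screwdriver, organiser and spool where they are.

Things in the scene. Friction and masses are not known exactly. Their poses are not given: they have to be found in the camera images.
- shaker: Shake tester, fixed: grey base 200 x 210 x 28 mm, above it an aluminium deck 190 x 200 mm (top at z = 46 mm), bolted centrally on it a dark steel box, open at the top: inside 130 mm (x), 150 mm (y), 60 mm deep, walls 4 mm, rim 110 mm above the bench. Origin: centre of the underside; z up. It stands left or right of the robot, the console on the other side.
- box_floor (a point): Centre of the inner floor of the tester's box (50 mm above the bench); axes as shaker.
- transformer: Heavy load, 0.6 to 0.95 kg: dark laminated steel core 60 (x) x 50 (y) mm, flat top at z = 55 mm, copper coil ends bulging out to 90 mm along x (36 mm wide, z 11 to 47), on a 92 x 50 x 3 mm mounting plate. Grip the core across y (50 mm). Origin: centre of its underside; x along its length, z up; starts upright on the bench.
- enclosure: The light load, about 0.09 kg: a closed grey plastic instrument enclosure, a flat-sided box 100 (x) x 62 (y) x 32 (z) mm with six dark slots in its lid. Grip it across y (62 mm). Origin: centre of its underside; x along its length, z up; starts flat on the bench, lid up.
- console: Key console, fixed: grey box 130 x 130 x 60 mm, the key standing upright at the middle of its top. Black ticks show where the key's pointer stands: off = 0.7 rad anticlockwise from the console's +x (short tick), run = along +x (short tick), start = 0.7 rad clockwise of +x (long tick). Origin: centre of the underside; z up.
- key_grip (a point): Grip point of the key, on its vertical turning axis, 96 mm above the bench. The black bow is an upright slab 60 mm long (this point's x), 11 mm thick (its y), from 75 to 109 mm above the bench; a steel barrel of radius 17 mm below it tops out at 70 mm. The point turns with the key; +x is the pointer (small steel nose). Clockwise from above: off, run, start.
- barrel (a joint): Lock barrel in which the key sits: 0 = off, 0.7 rad = run (end stop), growing clockwise seen from above. Friction of 0.025 N m: it stays where left. It starts at 0 to 0.15. The key's total angle from off is this plus bow.
- bow (a joint): Key past run, relative to the barrel: 0 = rest stop, 0.7 rad = fully at start (end stop), growing clockwise. A spring returns it to 0 when let go: 0.05 N m to start it moving, 0.12 N m at 0.7. So turning the key first takes the barrel from off to run, then the bow from run to start: 1.4 rad in all.
- screwdriver: Bystander: screwdriver 190 mm long, lying loose beyond the work. Origin: underside, about mid-length.
- organiser: Bystander: clear open parts organiser 100 x 180 x 35 mm, beyond the work. Origin: centre of the underside.
- spool: Bystander: black spool, 70 mm diameter, 50 mm high, beyond the work. Origin: centre of the underside.
There are look-alikes about, which are no part of the job. Several things have the shape of the enclosure; the one meant has the colours described above.

How it is judged:
By the outcome, as a careful person would: the job done as asked, in the order asked, and still so for the second after the job is handed in, with the robot touching nothing.
It also fails if it takes over 70 s, if anything falls off the work surface, if the arm or the gripper's body presses on something with over 40 N, if the wrist force passes 120 N, or if a joint passes its speed limit or range.

## Working session

There is one attempt and no reset: what is moved stays moved. The work goes in short steps, Python scripts to look and compute and a tool call to move; the robot and the scene stay as the last step left them, time stands still between calls to the robot, and variables do not carry over. Pictures are saved under pics/ and viewed, at most 10 in all, crops included, and the job is handed in when it is done.

Besides the shell and the picture viewer there is one more tool, called after ">>>" by a JSON object that holds its "api" and its "payload". send_rows: Moves the arm, as the interface text tells. Its arguments: {"type":"object","properties":{"targets":{"type":"string"},"newtons":{"type":"number"}},"required":["targets"]}

```bash
mkdir -p pics; ls; python3 - <<'E'
from workcell import bot,camera,camera_model
import cv2
o=bot.get_obs();print({k:o[k] for k in("time","q","ee_pos","tcp_rot","opening","wrist_force")},bot.hold_point_z)
for n in("top","scene"):
    cv2.imwrite(f"pics/{n}0.png",camera(n));m=camera_model(n);print(n,m["K"],m["pose"])
print(camera_model("wrist"))
E
```

```text
pics
{'time': 0.0, 'q': array([-7.47139562e+01,  5.01149701e+00,  1.00341736e+01,  9.51004855e+01,
       -6.53809816e-04,  9.00004831e+01]), 'ee_pos': array([ 0.14493518, -0.5303136 ,  0.23057676]), 'tcp_rot': array([-1.79922191e+02,  6.54465341e-04,  1.52855615e+01]), 'opening': 0.08541343714243003, 'wrist_force': array([-0.33928175,  0.40637435, -0.50590168])} 0.0187
top [[480.52860107   0.         283.25085849]
 [  0.         480.52860107 209.02613354]
 [  0.           0.           1.        ]] [[ 1.02490694e-02 -9.86934398e-01  1.60796302e-01  3.91434256e-01]
 [-9.99945968e-01 -1.03950613e-02 -6.67178011e-05  6.97541672e-03]
 [ 1.73733351e-03 -1.60786930e-01 -9.86987611e-01  1.11654871e+00]
 [ 0.00000000e+00  0.00000000e+00  0.00000000e+00  1.00000000e+00]]
scene [[436.2297139    0.         281.19855646]
 [  0.         436.2297139  209.25389258]
 [  0.           0.           1.        ]] [[-3.87418609e-01  6.21118248e-01 -6.81262756e-01  1.29434017e+00]
 [ 9.21903508e-01  2.61708035e-01 -2.85662083e-01  3.19376865e-01]
 [ 8.62004723e-04 -7.38729332e-01 -6.74001655e-01  8.26285933e-01]
 [ 0.00000000e+00  0.00000000e+00  0.00000000e+00  1.00000000e+00]]
{'K': array([[354.66678391,   0.        , 281.27859386],
       [  0.        , 354.66678391, 204.67412598],
       [  0.        ,   0.        ,   1.        ]]), 'T_tool_cam': array([[-2.84833088e-04, -9.53946712e-01, -2.99975981e-01,
         7.82446018e-02],
       [ 9.99999789e-01, -4.46800516e-04,  4.71340589e-04,
        -1.78280009e-04],
       [-5.83663229e-04, -2.99975783e-01,  9.53946638e-01,
        -1.42438729e-01],
       [ 0.00000000e+00,  0.00000000e+00,  0.00000000e+00,
         1.00000000e+00]])}
```

View pics/top0.png

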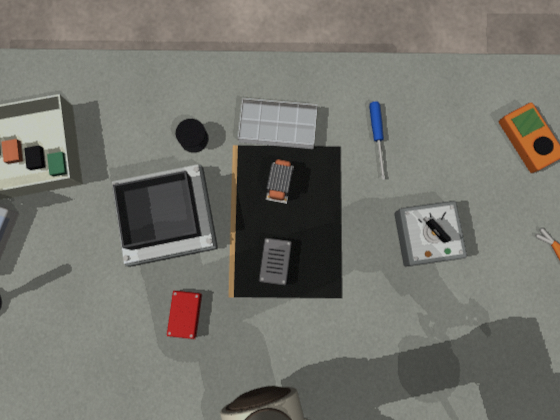

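View pics/scene0.png

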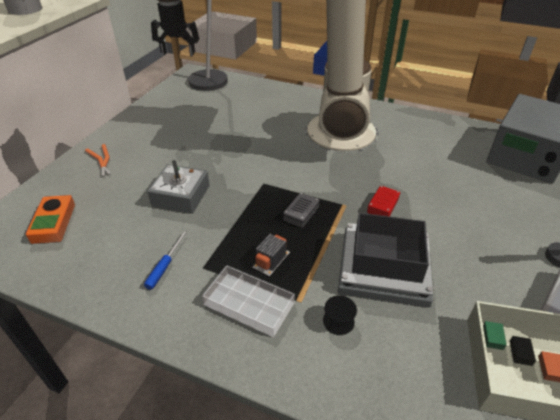

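The top view shows the shaker at (163,214), the transformer at (280,181), the grey enclosure at (276,261) and the console at (432,233). The red box is a look-alike. I'll enlarge the view to pick corners.

```bash
python3 - <<'E'
import cv2
im=cv2.imread("pics/top0.png")
a=cv2.resize(im[155:275,105:225],None,fx=5,fy=5,interpolation=cv2.INTER_CUBIC)[:600]
b=cv2.resize(im[155:295,255:300],None,fx=4.28,fy=4.28,interpolation=cv2.INTER_CUBIC)[:600]
import numpy as np
o=np.zeros((600,800,3),np.uint8);o[:a.shape[0],:600]=a;w=b.shape[1];o[:b.shape[0],600:600+w]=b[:,:200];cv2.imwrite("pics/c1.png",o)
c=cv2.resize(im[195:270,390:475],None,fx=8,fy=8,interpolation=cv2.INTER_CUBIC);cv2.imwrite("pics/c2.png",c)
E
```

```text
(no output)
```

View pics/c1.png

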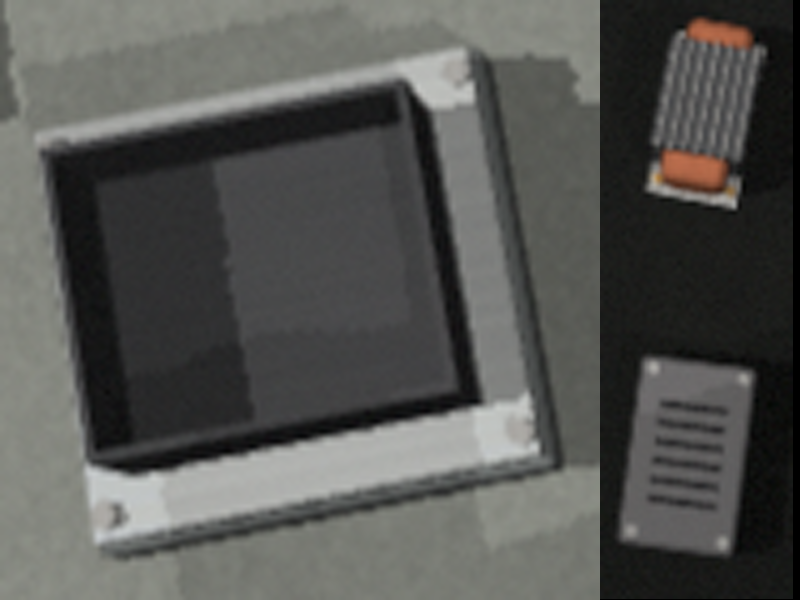

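View pics/c2.png

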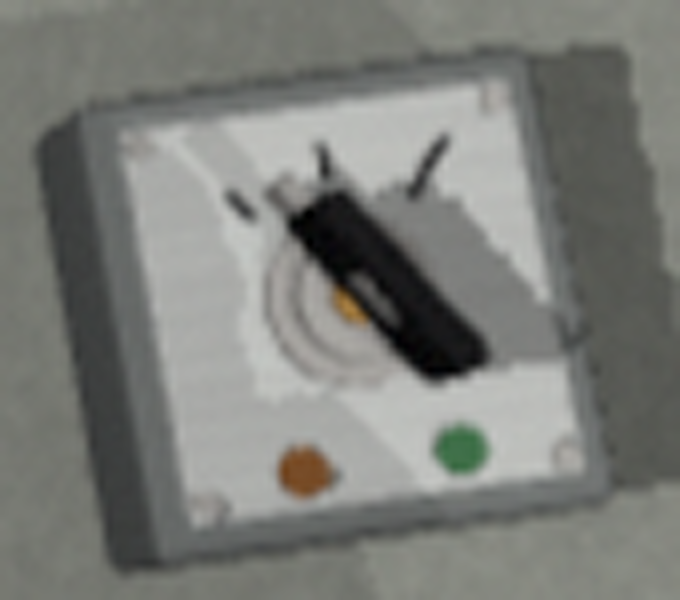

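The crops show:
- **Deck corners:** (38,135), (470,48), (540,458) and (100,545).
- **Transformer core top:** about (652–765, 30–160).
- **Enclosure lid corners:** (642,358) to (733,553).
- **Console:** top corners and the run tick are visible, with the key near off.

Next I'll turn these into poses.

```bash
cat > h.py <<'E'
import numpy as np,cv2
from workcell import bot,camera,camera_model
from scipy.spatial.transform import Rotation as R
def unproj(px,z,K,P):
    px=np.atleast_2d(px).astype(float)
    d=(np.c_[px,np.ones(len(px))]@np.linalg.inv(K).T)@P[:3,:3].T
    return P[:3,3]+d*((z-P[2,3])/d[:,2])[:,None]
def tool():
    o=bot.get_obs();T=np.eye(4);T[:3,:3]=R.from_euler("xyz",o["tcp_rot"],degrees=True).as_matrix();T[:3,3]=o["ee_pos"];return T
def wrist(name):
    T=tool();m=camera_model("wrist");cv2.imwrite(name,camera("wrist"));P=T@m["T_tool_cam"];np.save("P.npy",P);np.save("K.npy",m["K"])
def wpix(px,z): return unproj(px,z,np.load("K.npy"),np.load("P.npy"))
def shift(xyz,yaw):
    """tool mm shift & turn to bring the tool (TCP, closing axis y at yaw of tool x) to xyz"""
    T=tool();d=T[:3,:3].T@(np.array(xyz)-T[:3,3])*1000
    # world yaw +  <-> tool z turn - (tool points down)
    y=np.degrees(np.arctan2(T[1,0],T[0,0]));t=-((yaw-y+90)%180-90)
    return d.round(1),round(t,1),y
E
python3 - <<'E'
from h import *
m=camera_model("top");K,P=m["K"],m["pose"]
def rep(n,px,z):
    w=unproj(px,z,K,P);e=np.roll(w,-1,0)-w
    print(n,w.mean(0).round(4),np.linalg.norm(e,axis=1).round(4),np.degrees(np.arctan2(e[:,1],e[:,0])).round(1))
a=lambda l:np.array(l)/5+[105,155]-.4
b=lambda l:(np.array(l)-[600,0])/4.28+[255,155]-.4
c=lambda l:np.array(l)/8+[390,195]-.44
rep("deck",a([(38,135),(470,48),(540,458),(100,545)]),.046)
rep("floor",a([(95,182),(400,125),(460,388),(130,445)]),.05)
rep("trf",b([(675,30),(765,48),(740,160),(652,142)]),.055)
rep("enc",b([(642,358),(755,370),(733,553),(620,541)]),.032)
rep("con",c([(85,105),(525,62),(605,500),(160,560)]),.06)
rep("con plate",c([(118,132),(508,80),(585,475),(190,525)]),.062)
w=unproj(c([(322,160),(240,205),(432,165)]),.062,K,P);print(w.round(4))
rep("bowtop",c([(290,225),(345,190),(490,350),(435,382)]),.109)
E
```

```text
deck [0.5532 0.2799 0.046 ] [0.1997 0.1915 0.1978 0.1896] [ -77.6 -168.4  101.8   12.2]
floor [0.557  0.2862 0.05  ] [0.1395 0.1239 0.148  0.1211] [ -78.5 -165.1  100.5   11. ]
trf [0.6383 0.0154 0.055 ] [0.0488 0.062  0.0473 0.0619] [-101.   168.2   78.8  -10.5]
enc [0.4499 0.0241 0.032 ] [0.0601 0.0963 0.0593 0.0964] [-95.5 173.6  84.6  -5.9]
con [ 0.5141 -0.3237  0.06  ] [0.124  0.1229 0.1238 0.1271] [ -83.8 -172.4   98.2    7.6]
con plate [ 0.5148 -0.3249  0.062 ] [0.1103 0.1108 0.1097 0.1098] [ -81.8 -171.7   97.7    8.6]
[[ 0.5542 -0.3186  0.062 ]
 [ 0.5414 -0.2954  0.062 ]
 [ 0.5531 -0.3491  0.062 ]]
bowtop [ 0.5134 -0.3207  0.109 ] [0.0177 0.0557 0.0172 0.0551] [ -57.5 -139.1  120.1   41.6]
```

```bash
python3 - <<'E'
from h import *
print(shift([.638,.0154,.17],169),tool()[:3,:3].round(3))
E
```

```text
(array([ 619.5, -396.4,   61.1]), np.float64(26.3), np.float64(15.285457578728861)) [[ 0.965  0.264 -0.   ]
 [ 0.264 -0.965  0.001]
 [ 0.    -0.001 -1.   ]]
```

>>> {"api": "send_rows", "payload": {"targets": "620 -396 20 -154 0;620 -396 20 -154 0;620 -396 20 -154 0;620 -396 20 -154 0;620 -396 20 -154 0;620 -396 20 -154 0;620 -396 20 -154 0;620 -396 20 -154 0;620 -396 20 -154 0;620 -396 20 -154 0;620 -396 20 -154 0;620 -396 20 -154 0;620 -396 20 -154 0;620 -396 20 -154 0;620 -396 60 -154 0;620 -396 60 -154 0;620 -396 60 -154 0;620 -396 60 -154 0"}}

```text
time: 2.35
ee_pos: [0.6392, 0.0149, 0.173]
tcp_rot: [180.0, 0.1, 169.2]
wrist_force: [1.6, 1.0, 0.5]
opening: 0.0853
grasp_force: 0.0
```

```bash
python3 - <<'E'
from h import *
wrist("pics/w1.png");o=bot.get_obs();print(o["time"],o["q"].round(1),o["ee_pos"],o["tcp_rot"])
E
```

```text
2.4 [ 1.3 16.6 17.  90.3  0.  12.1] [0.63920411 0.01488222 0.17285679] [1.79974849e+02 1.16042106e-01 1.69245181e+02]
```

View pics/w1.png

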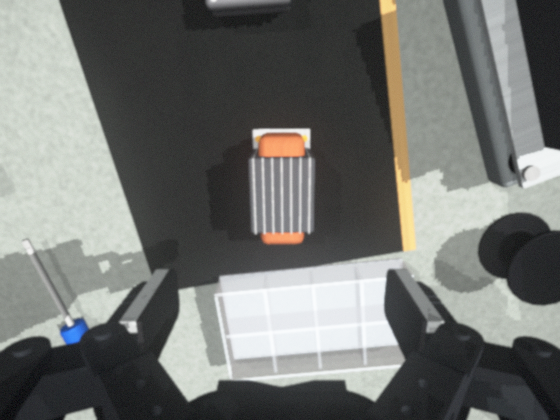

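The transformer is well aligned, with the core top from about (249,156) to (314,234) and the plate end at (252–311,128).

```bash
python3 - <<'E'
from h import *
w=wpix([(249,157),(314,157),(314,234),(251,234)],.055);print(w.round(4),w.mean(0))
c=w.mean(0);e=w[1]-w[0];print(np.degrees(np.arctan2(e[1],e[0])))
p=wpix([(252,129),(311,129)],.003);print(p.mean(0))
print(shift([c[0],c[1],.012],169))
E
```

```text
[[ 0.6054 -0.0022  0.055 ]
 [ 0.6143  0.045   0.055 ]
 [ 0.6749  0.0352  0.055 ]
 [ 0.6656 -0.0138  0.055 ]] [0.64005202 0.01605667 0.055     ]
79.21227497447163
[0.59497569 0.02428804 0.003     ]
(array([ -0.3,   1.2, 160.9]), np.float64(0.2), np.float64(169.24518109195714))
```

>>> {"api": "send_rows", "payload": {"targets": "0 1 50 0 0;0 1 95 0 0;0 1 130 0 0;0 1 150 0 0;0 1 159 0 0;0 1 159 0 0;0 1 159 0 255;0 1 159 0 255;0 1 159 0 255;0 1 159 0 255;0 1 159 0 255;0 1 159 0 255;0 1 159 0 255;0 1 159 0 255", "newtons": 60}}

```text
time: 4.15
ee_pos: [0.6395, 0.0157, 0.0137]
tcp_rot: [180.0, 0.1, 169.3]
wrist_force: [-0.9, -0.3, 5.8]
opening: 0.0496
grasp_force: 64.6
```

>>> {"api": "send_rows", "payload": {"targets": "0 0 -15 0 255;0 0 -50 0 255;0 0 -95 0 255;0 0 -140 0 255;0 0 -170 0 255;10 20 -176 -3 255;30 55 -176 -6 255;55 100 -176 -10 255;80 145 -176 -14 255;105 190 -176 -18 255;122 222 -176 -21 255;131 238 -176 -22.7 255;134 244 -176 -22.7 255;134 244 -176 -22.7 255;134 244 -176 -22.7 255"}}

```text
time: 6.02
ee_pos: [0.5529, 0.2795, 0.1882]
tcp_rot: [-180.0, -0.0, -168.1]
wrist_force: [-0.2, 0.2, -6.4]
opening: 0.0493
grasp_force: 64.2
```

```bash
python3 - <<'E'
from h import *
m=camera_model("top");wrist("pics/w2.png");o=bot.get_obs();print(o["time"],o["q"].round(1),o["ee_pos"],o["tcp_rot"],o["opening"],o["wrist_force"])
E
```

```text
6.075 [26.8 14.1 15.6 91.5 -0.  14.9] [0.55296427 0.27952556 0.18828019] [-1.79986617e+02 -1.57436219e-03 -1.68103942e+02] 0.04937267090992655 [-0.36695904 -0.20438395 -6.67803933]
```

View pics/w2.png

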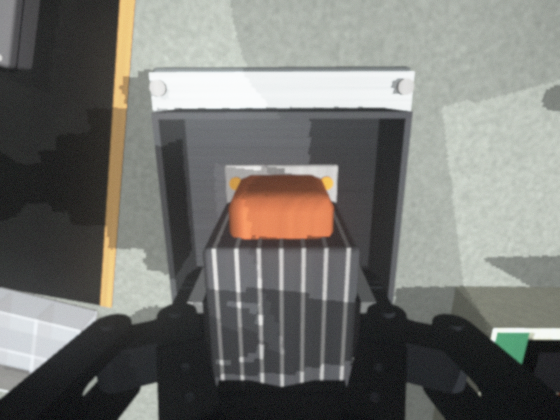

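The transformer is centred over the box: plate columns 225–338 against rim columns 155–410. Now I'll lower it gently.

>>> {"api": "send_rows", "payload": {"targets": "0 0 20 0 255;0 0 50 0 255;0 0 80 0 255;0 0 100 0 255;0 0 112 0 255;0 0 117 0 255;0 0 119 0 255;0 0 121 0 255;0 0 122 0 255;0 0 122 0 255"}}

```text
time: 7.32
ee_pos: [0.5526, 0.2806, 0.0665]
tcp_rot: [180.0, 0.0, -168.0]
wrist_force: [-0.5, 0.4, -7.9]
opening: 0.0494
grasp_force: 64.1
```

```bash
python3 - <<'E'
from h import *
w=wpix([(155,112),(410,112)],.11);d=wpix([(150,70),(413,70)],.046);u=np.array([np.cos(np.radians(12)),np.sin(np.radians(12)),0])
print((w.mean(0)+.069*u).round(4),(d.mean(0)+.095*u).round(4),w.round(3),d.round(3))
E
```

```text
[0.5572 0.2814 0.11  ] [0.5561 0.2806 0.046 ] [[0.506 0.192 0.11 ]
 [0.474 0.342 0.11 ]] [[0.483 0.164 0.046]
 [0.443 0.358 0.046]]
```

>>> {"api": "send_rows", "payload": {"targets": "0 0 0.5 0 255;0 0 1 0 255;0 0 1.5 0 255;0 0 2 0 255;0 0 2.5 0 255;0 0 2.8 0 255;0 0 2.8 0 255"}}

```text
time: 8.2
ee_pos: [0.5525, 0.2806, 0.0637]
tcp_rot: [180.0, 0.0, -168.0]
wrist_force: [-1.5, -1.2, -3.9]
opening: 0.0494
grasp_force: 64.3
```

>>> {"api": "send_rows", "payload": {"targets": "0 0 0.4 0 255;0 0 0.7 0 255;0 0 0.7 0 255"}}

```text
time: 8.57
ee_pos: [0.5525, 0.2805, 0.0637]
tcp_rot: [180.0, 0.0, -168.0]
wrist_force: [-5.2, -3.1, 2.7]
opening: 0.0494
grasp_force: 65.1
```

>>> {"api": "send_rows", "payload": {"targets": "0 0 0.5 0 120;0 0 0.5 0 60;0 0 0 0 0;0 0 0 0 0;0 0 0 0 0;0 0 -10 0 0;0 0 -50 0 0;0 0 -95 0 0;0 0 -120 0 0;20 -30 -120 6 0;60 -90 -115 12 0;100 -150 -110 18 0;135 -205 -106 18 0;154 -230 -106 18 0;154 -230 -106 18 0;154 -230 -106 18 0;154 -230 -106 18 0"}}

```text
time: 10.7
ee_pos: [0.4501, 0.0244, 0.169]
tcp_rot: [180.0, 0.0, 174.1]
wrist_force: [0.0, 0.4, -0.2]
opening: 0.0854
grasp_force: 0.0
```

```bash
python3 - <<'E'
from h import *
wrist("pics/w3.png");a=cv2.imread("pics/w3.png");t=camera("top");cv2.imwrite("pics/top1.png",t)
c=cv2.resize(t[155:275,105:225],(420,420),interpolation=cv2.INTER_CUBIC);cv2.imwrite("pics/w3c.png",np.hstack([a[:,100:480],c]))
o=bot.get_obs();print(o["time"],o["ee_pos"],o["tcp_rot"])
E
```

```text
10.8 [0.44995557 0.02444909 0.16868929] [ 1.79998612e+02 -2.13016810e-02  1.74077080e+02]
```

View pics/w3c.png

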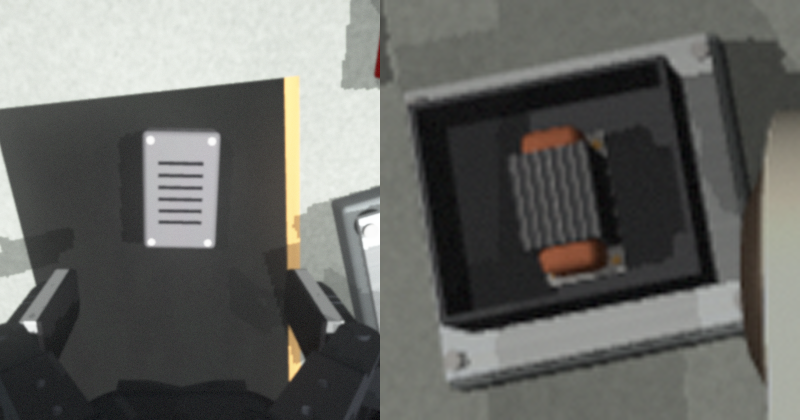

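The transformer sits upright in the box. The enclosure lid spans about (143–220, 130–248) in the crop.

```bash
python3 - <<'E'
from h import *
w=wpix(np.array([(143,131),(220,131),(217,248),(144,248)])+[100,0],.032);print(w.round(4),w.mean(0));e=w[1]-w[0];f=w[3]-w[0]
print(np.degrees(np.arctan2(e[1],e[0])),np.degrees(np.arctan2(f[1],f[0])))
c=w.mean(0);print(shift([c[0],c[1],.002],174))
m=camera_model("top");q=unproj(np.array([(131,153),(208,143),(222,240),(145,250)])/3.5+[105,155]-.4,.105,m["K"],m["pose"]);print(q.round(4),q.mean(0))
E
```

```text
[[ 4.001e-01  4.000e-04  3.200e-02]
 [ 4.063e-01  5.980e-02  3.200e-02]
 [ 5.049e-01  5.020e-02  3.200e-02]
 [ 4.984e-01 -1.230e-02  3.200e-02]] [0.45240908 0.0245059  0.032     ]
84.04065346334613 -7.333148952254497
(array([ -2.5,   0.3, 166.7]), np.float64(0.1), np.float64(174.07707974508145))
[[0.5763 0.3093 0.105 ]
 [0.583  0.2625 0.105 ]
 [0.5233 0.2511 0.105 ]
 [0.5167 0.2974 0.105 ]] [0.5497906  0.28005833 0.105     ]
```

>>> {"api": "send_rows", "payload": {"targets": "-2.5 0 50 0 0;-2.5 0 100 0 0;-2.5 0 140 0 0;-2.5 0 160 0 0;-2.5 0 169 0 0;-2.5 0 169 0 0;-2.5 0 169 0 255;-2.5 0 169 0 255;-2.5 0 169 0 255;-2.5 0 169 0 255;-2.5 0 169 0 255;-2.5 0 169 0 255;-2.5 0 169 0 255", "newtons": 25}}

```text
time: 12.42
ee_pos: [0.453, 0.0235, 0.0009]
tcp_rot: [180.0, 0.1, 174.0]
wrist_force: [-0.1, 1.3, 6.1]
opening: 0.0618
grasp_force: 27.7
```

>>> {"api": "send_rows", "payload": {"targets": "0 0 -15 0 255;0 0 -60 0 255;0 0 -110 0 255;0 0 -150 0 255;0 0 -167 0 255;-5 20 -170 -2 255;-16 60 -170 -5 255;-30 110 -170 -8 255;-43 160 -170 -11 255;-57 210 -170 -14 255;-68 250 -170 -17 255;-72 265 -170 -18 255;-72 265 -170 -18 255;-72 265 -170 -18 255"}}

```text
time: 14.18
ee_pos: [0.5512, 0.2782, 0.1698]
tcp_rot: [-180.0, -0.0, -168.1]
wrist_force: [0.4, 0.1, -0.9]
opening: 0.0617
grasp_force: 27.8
```

```bash
python3 - <<'E'
from h import *
print(shift([.552,.2803,.106],192)); o=bot.get_obs();print(o["wrist_force"])
E
```

```text
(array([-1.2,  1.9, 63.8]), np.float64(-0.1), np.float64(-168.09169047164886))
[ 0.42308156  0.0912678  -0.88639887]
```

>>> {"api": "send_rows", "payload": {"targets": "-1 2 20 0 255;-1 2 40 0 255;-1 2 54 0 255;-1 2 60 0 255;-1 2 62 0 255;-1 2 63 0 255;-1 2 63.5 0 255;-1 2 63.5 0 255"}}

```text
time: 15.18
ee_pos: [0.5522, 0.2816, 0.1065]
tcp_rot: [180.0, 0.0, -168.0]
wrist_force: [0.7, -0.9, -1.2]
opening: 0.062
grasp_force: 27.8
```

>>> {"api": "send_rows", "payload": {"targets": "0 -0.7 0.4 0 255;0 -0.7 0.8 0 255;0 -0.7 1 0 255;0 -0.7 1 0 255"}}

```text
time: 15.68
ee_pos: [0.5523, 0.2809, 0.106]
tcp_rot: [180.0, 0.0, -168.0]
wrist_force: [-2.3, -0.8, 5.4]
opening: 0.0618
grasp_force: 28.5
```

>>> {"api": "send_rows", "payload": {"targets": "0 0 -0.5 0 200;0 0 -0.5 0 100;0 0 -0.5 0 0;0 0 -0.5 0 0;0 0 -0.5 0 0;0 0 -10 0 0;0 0 -40 0 0;0 0 -80 0 0;0 0 -95 0 0;0 0 -95 0 0"}}

```text
time: 16.92
ee_pos: [0.5527, 0.2811, 0.2013]
tcp_rot: [180.0, 0.1, -168.0]
wrist_force: [0.9, -0.4, 0.2]
opening: 0.0853
grasp_force: 0.0
```

```bash
python3 - <<'E'
from h import *
wrist("pics/w4.png")
print(shift([.5142,-.323,.19],223))
E
```

```text
(array([ 162.7, -582.8,    9.9]), np.float64(-31.0), np.float64(-168.013349767685))
```

View pics/w4.png

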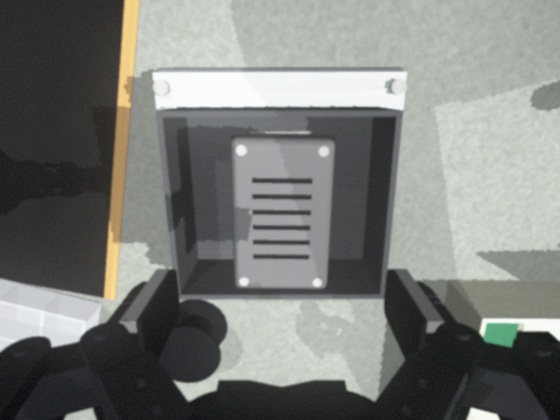

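The enclosure lies flat, lid up and centred over the transformer, at about (233–333, 137–290). Next is the key.

>>> {"api": "send_rows", "payload": {"targets": "10 -40 0 0 0;25 -95 0 -4 0;40 -150 0 -8 0;56 -205 0 -12 0;72 -260 0 -16 0;90 -320 0 -20 0;106 -380 0 -24 0;122 -440 0 -28 0;140 -500 0 -31 0;155 -555 10 -31 0;163 -583 20 -31 0;163 -583 20 -31 0;163 -583 20 -31 0;163 -583 20 -31 0"}}

```text
time: 18.73
ee_pos: [0.5142, -0.3223, 0.1805]
tcp_rot: [-180.0, 0.0, -136.9]
wrist_force: [-0.0, 0.2, -0.3]
opening: 0.0851
grasp_force: 0.0
```

```bash
python3 - <<'E'
from h import *
wrist("pics/w5.png");o=bot.get_obs();print(o["time"],o["q"].round(1),o["ee_pos"],o["tcp_rot"])
E
```

```text
18.775 [-32.1  12.1  12.4  90.3   0.  -75.1] [ 0.51422024 -0.32232281  0.18064473] [-1.79974448e+02  9.52717083e-03 -1.36932257e+02]
```

View pics/w5.png

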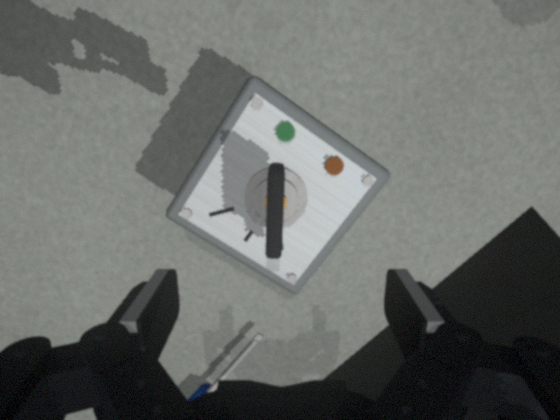

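The key bow runs from about (276,165) to (274,257). The console corners are at (255,78), (389,175), (295,292) and (168,213).

```bash
python3 - <<'E'
from h import *
w=wpix([(276,165),(274,256)],.109);e=w[1]-w[0];print(w.round(4),w.mean(0),np.linalg.norm(e),np.degrees(np.arctan2(e[1],e[0])))
c=wpix([(255,78),(389,175),(295,292),(168,213)],.06);print(c.round(4),c.mean(0));e=np.roll(c,-1,0)-c;print(np.degrees(np.arctan2(e[:,1],e[:,0])),np.linalg.norm(e,axis=1))
s=wpix([(256,102),(368,179),(291,277),(186,212)],.061);print("screws",s.mean(0))
print(wpix([(275,198)],.07))
im=cv2.imread("pics/w5.png");g=im[160:262,255:300].max(2)<60
for r in range(0,102,8):
    k=np.where(g[r])[0];print(r+160,(k.min()+255,k.max()+255) if len(k) else None,end=" ")
E
```

```text
[[ 0.4923 -0.348   0.109 ]
 [ 0.5381 -0.3074  0.109 ]] [ 0.51519685 -0.32771727  0.109     ] 0.06116236303771408 41.54631577624385
[[ 0.4648 -0.3945  0.06  ]
 [ 0.4472 -0.2742  0.06  ]
 [ 0.5687 -0.2565  0.06  ]
 [ 0.5857 -0.3779  0.06  ]] [ 0.51657843 -0.32579285  0.06      ]
[  98.33583761    8.28749453  -81.99406984 -172.18883844] [0.12156788 0.12278091 0.12258423 0.12208015]
screws [ 0.51791023 -0.32610559  0.061     ]
[[ 0.51714629 -0.32684403  0.07      ]]
160 None 168 (np.int64(270), np.int64(282)) 176 (np.int64(269), np.int64(282)) 184 (np.int64(268), np.int64(282)) 192 (np.int64(269), np.int64(281)) 200 (np.int64(268), np.int64(281)) 208 (np.int64(268), np.int64(281)) 216 (np.int64(268), np.int64(277)) 224 (np.int64(268), np.int64(280)) 232 (np.int64(268), np.int64(280)) 240 (np.int64(268), np.int64(279)) 248 (np.int64(268), np.int64(280)) 256 (np.int64(269), np.int64(275))
```

```bash
python3 - <<'E'
from h import *
print(shift([.5160,-.3265,.078],221.7))
E
```

```text
(array([  1.6,  -4.2, 102.6]), np.float64(1.4), np.float64(-136.9322571074359))
```

>>> {"api": "send_rows", "payload": {"targets": "1.6 -4.2 20 1.4 0;1.6 -4.2 50 1.4 0;1.6 -4.2 80 1.4 0;1.6 -4.2 97 1.4 0;1.6 -4.2 102 1.4 0;1.6 -4.2 102 1.4 0;1.6 -4.2 102 1.4 150;1.6 -4.2 102 1.4 190;1.6 -4.2 102 1.4 205;1.6 -4.2 102 1.4 255;1.6 -4.2 102 1.4 255;1.6 -4.2 102 1.4 255", "newtons": 30}}

```text
time: 20.27
ee_pos: [0.5154, -0.3274, 0.0785]
tcp_rot: [180.0, -0.0, -138.4]
wrist_force: [-3.2, 2.8, 3.1]
opening: 0.0104
grasp_force: 34.7
```

```bash
python3 - <<'E'
from h import *
o=bot.get_obs();print(o["time"],o["ee_pos"],o["tcp_rot"],o["wrist_force"],o["torque"],tool()[:3,:3].T@o["wrist_force"],o["grasp_force"],o["opening"])
E
```

```text
20.275 [ 0.51539048 -0.32737781  0.07849379] [ 1.79984735e+02 -3.24601916e-03 -1.38410681e+02] [-3.2441548   2.76966324  3.10894524] [0.43574008 0.54032866 0.00975068] [ 0.58808448  4.22574691 -3.10778619] 34.730252623558044 0.010441446306263046
```

>>> {"api": "send_rows", "payload": {"targets": "0 0 0 4 255;0 0 0 9 255;0 0 0 15 255;0 0 0 21 255;0 0 0 27 255;0 0 0 33 255;0 0 0 33 255", "newtons": 40}}

```text
time: 21.15
ee_pos: [0.515, -0.3266, 0.0785]
tcp_rot: [179.9, -0.0, -171.5]
wrist_force: [-5.2, 6.8, 6.2]
opening: 0.0104
grasp_force: 40.4
```

```bash
python3 - <<'E'
from h import *
o=bot.get_obs();print(o["time"],o["ee_pos"],o["tcp_rot"],o["torque"],tool()[:3,:3].T@o["wrist_force"],o["grasp_force"],o["opening"])
E
```

```text
21.15 [ 0.51495858 -0.3265512   0.07848703] [ 1.79891178e+02 -4.65268764e-02 -1.71472329e+02] [1.32935342 1.11234818 0.04296422] [ 4.12737568  7.4564545  -6.1851868 ] 40.43445646762848 0.010423202450133577
```

>>> {"api": "send_rows", "payload": {"targets": "0.3 0.3 0 5 255;0.4 0.5 0 11 255;0.5 0.5 0 17 255;0.5 0.5 0 23 255;0.5 0.5 0 29 255;0.5 0.5 0 35 255;0.5 0.5 0 38 255;0.5 0.5 0 38 255"}}

```text
time: 22.15
ee_pos: [0.515, -0.3255, 0.0785]
tcp_rot: [179.9, -0.1, 150.6]
wrist_force: [-1.4, 9.5, 6.5]
opening: 0.0102
grasp_force: 40.4
```

```bash
python3 - <<'E'
from h import *
o=bot.get_obs();print(o["time"],o["ee_pos"],o["tcp_rot"],o["torque"],tool()[:3,:3].T@o["wrist_force"],o["grasp_force"],o["opening"])
E
```

```text
22.15 [ 0.51503969 -0.32546925  0.07850433] [ 1.79850215e+02 -7.49132123e-02  1.50615153e+02] [1.92941684 0.43074221 0.09596925] [ 5.87931103  7.58935159 -6.45763008] 40.363914370536804 0.010217522989794343
```

>>> {"api": "send_rows", "payload": {"targets": "0.3 0.5 0 1 255;0.3 0.5 0 2 255;0.3 0.5 0 3 255;0.3 0.5 0 4 255;0.3 0.5 0 4 255"}}

```text
time: 22.78
ee_pos: [0.5151, -0.3253, 0.0785]
tcp_rot: [179.9, -0.1, 146.7]
wrist_force: [-3.6, 7.3, 6.1]
opening: 0.0103
grasp_force: 41.3
```

```bash
python3 - <<'E'
from h import *
o=bot.get_obs();print(o["time"],o["tcp_rot"],o["torque"],tool()[:3,:3].T@o["wrist_force"],o["grasp_force"],o["opening"])
E
```

```text
22.775 [ 1.79895754e+02 -5.00555043e-02  1.46673018e+02] [1.51683399 0.38387714 0.63132229] [ 7.03911696  4.14606315 -6.10382608] 41.31008327007294 0.010278311617603146
```

>>> {"api": "send_rows", "payload": {"targets": "0 0 0 0 255;0 0 0 0 255;0 0 0 0 255;0 0 0 0 255;0 0 0 0 255;0 0 0 0 215;0 0 0 0 205;0 0 0 0 195;0 0 0 0 180;0 0 0 0 160;0 0 0 0 135;0 0 0 0 100;0 0 0 0 50;0 0 0 0 0;0 0 0 0 0;0 0 0 0 0"}}

```text
time: 24.78
ee_pos: [0.515, -0.3265, 0.0783]
tcp_rot: [-180.0, -0.0, 146.6]
wrist_force: [0.2, 0.0, -0.7]
opening: 0.0853
grasp_force: 0.0
```

>>> {"api": "send_rows", "payload": {"targets": "0 0 -15 0 0;0 0 -60 0 0;0 0 -100 0 0;0 0 -105 0 0;0 0 -105 0 0"}}

```text
time: 25.4
ee_pos: [0.5151, -0.3266, 0.1839]
tcp_rot: [-180.0, 0.1, 146.6]
wrist_force: [-0.1, -0.0, -0.6]
opening: 0.0855
grasp_force: 0.0
```

```bash
python3 - <<'E'
from h import *
wrist("pics/w6.png");o=bot.get_obs();print(o["time"],o["ee_pos"],o["tcp_rot"])
a=cv2.imread("pics/w6.png");t=camera("top")
c=cv2.resize(t[155:275,105:225],(420,420),interpolation=cv2.INTER_CUBIC);cv2.imwrite("pics/w6c.png",np.hstack([a[:,100:480],c]))
E
```

```text
25.45 [ 0.51485538 -0.32638431  0.18284098] [ 1.79997825e+02 -3.38005744e-02  1.46588105e+02]
```

View pics/w6c.png

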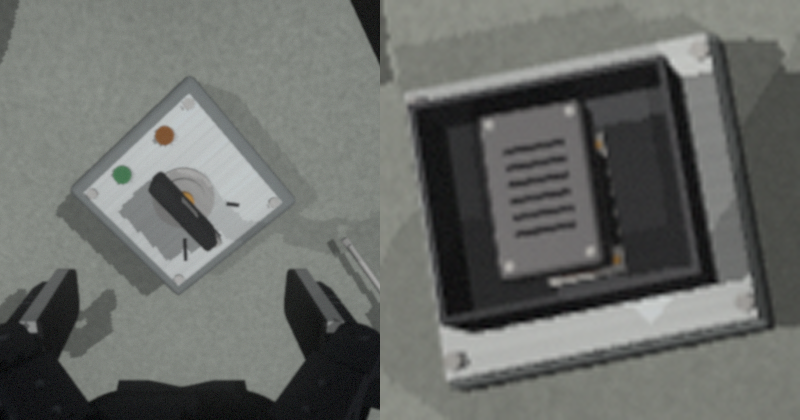

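The key now covers the run tick, with the bow running from about (157,180) to (211,243) in the crop. The load looks right. I'll check the angle.

```bash
python3 - <<'E'
from h import *
im=cv2.imread("pics/w6.png");g=np.zeros(im.shape[:2],np.uint8);s=np.s_[165:255,240:325];g[s]=(im[s].max(2)<60)*255
n,l,st,c=cv2.connectedComponentsWithStats(g);k=1+st[1:,4].argmax()
r=cv2.minAreaRect(np.argwhere(l==k)[:,::-1].astype(np.float32));b=cv2.boxPoints(r);print(r)
w=wpix(b,.109)
for i in range(2):
    e=w[i+1]-w[i];print(np.linalg.norm(e),np.degrees(np.arctan2(e[1],e[0])))
q=wpix(np.array([(190,76),(294,202),(179,293),(71,188)])+[100,0],.06);e=np.roll(q,-1,0)-q;print(np.degrees(np.arctan2(e[:,1],e[:,0])))
E
```

```text
((283.25531005859375, 211.6138458251953), (89.52342224121094, 22.22486114501953), 47.231178283691406)
0.014302100228795005 99.40489092784614
0.05937744094660154 8.248997120588676
[   8.07148227  -81.44220007 -171.44350336   98.27974294]
```

The key stands at 8.2° and the console's +x at about 8.3°, so it is at run.

```bash
python3 -c "
from workcell import ticket
print(ticket.job_done())"
```

```text
the job is handed in; nothing more can be done
None
```

The job is handed in: the transformer is flat on the box floor with the enclosure centred on it lid up, and the key was turned to start, held there for about a second, and sprang back to run.

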